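Level a casting board with a wedge

ROBOT

A 6-joint arm with a two-finger parallel gripper is mounted at the origin on a cart in front of the work surface, level with it; the furniture and walls round the work are solid. World frame = base frame: x ahead of the robot, y to its left, z up, the work surface at z = 0. Lengths are in m, angles in rad, forces in N, time in s.
With the tool pointing down it reaches from about 0.275 to 0.825 m from the base axis. Payload 4.9 kg.
Tool frame: the origin (TCP) lies midway between the tips of the shut fingers; the grasp point (between the pads) lies 19 mm behind it; z points along the fingers, y is the line along which they close (so a half turn about z gives the same grasp; the last joint's range is limited). The gripper opens to 85 mm and grips with 20 to 120 N. Pads are 22 mm wide; open, the fingers measure 114 mm over their backs; the gripper's body (76 mm by 85 mm) begins 54 mm behind the grasp point. The pads swing forward as they close: fully open they stand 13 mm farther back than shut.
Start: joints at [1.127, 0.326, -0.193, 1.052, 0, 1.437], TCP at [0.168, 0.524, 0.231] pointing down, gripper open.
Joint ranges: [-2.65, 2.65], [-0.97, 1.79], [-1.3, 1.35], [-1.93, 2.1], [-1.47, 1.37], [-3.14, 3.14]. Speed limits (rad/s): [2.57, 2.57, 3.14, 3.14, 3.14, 3.14].

INTERFACE

Orientations are given as a unit quaternion [w, x, y, z].
In Python, from station import sensors, cams, job, spotter gives the robot as it stands.
- The arm moves only by the tool jog_arm, never from a script. Its argument "deltas" is a list of rows, each a list of 7 numbers: the turn, a rotation vector about the tool's x, y, z in rad, then the shift along the tool's x, y, z in cm, then the finger opening in cm, from 0 to 8.54. In form: [[wx, wy, wz, dx, dy, dz, jaw], ...]. A call has 1 to 12 rows; each row is the pose to reach, as a shift and turn from the pose commanded when the call began, along the tool's axes at that moment; what a row does not reach only later rows make up. A row lasts 1/10 s, in which the tool goes at most 50 mm and 8.59 degrees, less where a joint would pass 70% of its speed; a pose out of reach is approached as far as the arm can. A call with a gripper value outside its range is refused whole. The fingers move at their own pace and stop on an object; "grip_force" is the grip in N (left out, the last holds). Time passes only in rows, so rows that repeat a pose let the fingers close. It gives the time, the measured TCP pose, the force, the opening and the grip force at its end, in the units of the state.
- sensors.read_state(): the state, without advancing time (a new reading comes with each control period).
- cams.grab_frame(name): name is "side" or "top" or "wrist"; returns the picture (384x512x3 uint8, red, green, blue); there is no depth.
- cams.camera_model(name): a dict with "fx", "fy", "cx", "cy" (pixels), "camera_from_world" (4x4, takes a point from world to camera coordinates). Camera axes: x right, y down, z forward; pixel columns grow to the right and rows downward; lengths in m; the calibration is good to about 2 mm. A picture is of the moment at which its call begins: read the wrist's pose just before it. camera_model takes no time and is no camera call; for the wrist camera it gives the pose at the moment of the call.
- job.job_done(): hands the job in; it is judged then, once.
Trained networks look in the newest picture that a camera, given by its name, has taken for a name from the list of things; names that differ only in an ending like _2 or _b are one class to them, and where a whole thing is asked for, a point or a joint stands for the part that bears it (a point fixed in the world has none). Each returns a list of dicts, best first, with "confidence" (0 to 1); they miss things now and then, are a little off and sometimes report something else, mostly with a low value. They report only what shows in the picture. A call takes as long as a camera call. They do not tell look-alikes from the thing itself.
- spotter.spot_in(camera, thing): "at" ([x, y, z] in m, in world coordinates, good to about 4 mm: the middle of the surface that is visible of it).
The state is a dict: "clock": time; "joint_pos": joint angles; "qvel": joint speeds; "joint_efforts": joint torques, N m; "tcp_pos": TCP position; "tool_rot": TCP orientation; "ft_force": force on the tool from outside, world axes, zero at the start; "torque": the same for the moment, N m; "opening": finger opening in m; "grasp_force": force on a finger pad.
Only numpy, scipy, OpenCV 4.12 (cv2) and the standard library are available. Lean on these libraries where they do the work, as an engineer would, in place of code of your own. Each camera call takes 0.05 s, during which the arm holds its last target. There are 200 camera calls.

TASK

The casting board by the drawers stands low at the front because its front foot is seized too short, and the resin must be poured level. Take the wooden wedge, push it thin end first under that front foot until the bubble of the spirit level lying on the mould frame sits centred between its two marks, then let go of it. Do not touch the level, do not shove the board out of place, and leave the other things alone.

Things in the scene. Friction and masses are not known exactly. Their poses are not given: they have to be found in the camera images.
- board: casting board, loose, 1.2 kg, on three feet: plywood plate 200 (x) x 220 (y) x 15 mm with a white open-topped mould frame screwed on. Origin: under the plate's centre, at the level of the rear feet's soles; x points to its back, away from the robot; z is the plate's normal. Underside at z = 28 mm, front edge at x = -100 mm. Rear feet at x = 60, y = -80 and 80 mm. Frame rim at z = 123 mm.
- board_front (a point): middle of the plate's front edge, at its underside, axes as the board's. The white frame's front wall rises 5 mm behind this edge, 170 mm wide and 80 mm high. At the start the board leans 3.5 to 5 degrees down to this side, about the line of its rear feet.
- foot_tip (a point): lowest point of the short front foot, a steel dome 30 mm across, curved to 30 mm radius, 25 mm behind the front edge on the board's middle line. Seized: it does not turn. It is 8 to 12 mm too short (this varies), so its tip must be raised that much off the table to level the board. At the start it rests on the table with 3 to 8 N.
- level_mid (a point): centre of the aluminium spirit level, 220 (x) x 24 x 38 mm, 0.2 kg, lying loose and upright, front to back, across the frame's front and back walls. It overhangs the frame's front by about 35 mm at 105 to 165 mm above the table, so a gripper that stands upright over the wedge's butt would strike it. x points to the back; a 60 mm yellow-green vial is in the middle of its top.
- level: the same level; origin in the middle of its underside, axes the same
- bubble (a joint): angle that the level's bubble shows, rad (the bubble rides on an arc of 200 mm radius: 0.01 rad = 2 mm along the level's x): 0 is centred between the two black marks; positive = towards the back, the front is still too low; 0.055 to 0.095 at the start. It settles within a second. The white bubble is 16 mm long, the marks are 19 mm apart.
- wedge_mid (a point): middle of the loose wooden wedge, half-way up there (6 mm above its flat underside, on which it lies): 115 mm long (x), 40 mm wide (y), 0.06 kg. +x points to the thin end, 1.5 mm thick, 57.5 mm off; -x to the butt, 23 mm thick, 57.5 mm off; the slope is straight. Friction about 0.35: it stays where it is left.
- wedge: the same wedge; origin in the middle of its flat underside, axes the same
- third_hand: bystander: helping-hand stand: dark cast foot with a cross-bar and two clip arms, 282 mm across, 87 mm high; origin under its foot
- cement_jar: bystander: square glass jar with a green cap, 46 x 46 x 78 mm; origin under its centre
- foam_lilac: bystander: pinkish grey foam block with pinned parts, 133 x 176 mm, block 46 mm high; origin under its centre
- needle_file: bystander: flat needle file, 110 mm long; origin under its centre
- check_lid: bystander: round jam-jar lid lying open side up, 93 mm across, 14 mm high; origin under its centre
- marker_pen: bystander: blue marker pen, 120 mm long, 12 mm thick; origin under its centre
Mind the look-alikes: they are no part of the job. Leave any turquoise look-alike of the wedge alone.

How it is judged:
By the outcome, as a careful person would: the job done as asked, in the order asked, and still so for the second after the job is handed in, with the robot touching nothing.
It also fails if it takes over 48 s, if anything falls off the work surface, if the arm or the gripper's body presses on something with over 40 N, if the wrist force passes 120 N, or if a joint passes its speed limit or range.

## Working session

There is one attempt and no reset: what is moved stays moved. The work goes in short steps, Python scripts to look and compute and a tool call to move; the robot and the scene stay as the last step left them, time stands still between calls to the robot, and variables do not carry over. Pictures are saved under pics/ and viewed, at most 10 in all, crops included, and the job is handed in when it is done.

Besides the shell and the picture viewer there is one more tool, called after "Emit:" as name(argument=value, ...), one argument or row to a line, values as JSON. jog_arm: Moves the arm, as the interface text tells. Its arguments: {"type":"object","properties":{"deltas":{"type":"array"},"grip_force":{"type":"number"}},"required":["deltas"]}

```bash
mkdir -p pics && ls
python3 - <<'E'
from station import sensors, cams, spotter
import cv2, numpy as np
s=sensors.read_state(); print(s['clock'],s['tcp_pos'],s['tool_rot'])
a=cams.grab_frame("top"); b=cams.grab_frame("side")
cv2.imwrite("pics/top.png",a[:,:,::-1]);cv2.imwrite("pics/side.png",b[:,:,::-1])
for c in ("top","side"):
  for t in ("wedge","board","level","foot_tip","wedge_mid","board_front"):
    r=spotter.spot_in(c,t); print(c,t,[(np.round(q['at'],3).tolist(),round(q['confidence'],2)) for q in r[:3]])
for c in ("top","side"):
  m=cams.camera_model(c); print(c,m['fx'],m['cx'],m['cy'],np.round(np.linalg.inv(m['camera_from_world']),3).tolist())
E
```

```text
pics
0.0 [0.16740623 0.52328403 0.2304969 ] [-2.47659328e-04  1.54283554e-01  9.88026226e-01 -8.36482332e-04]
top wedge [([0.528, -0.186, 0.012], 0.55), ([0.555, -0.034, 0.012], 0.55), ([0.377, -0.482, 0.05], 0.28)]
top board [([0.647, 0.168, 0.072], 0.72), ([0.531, -0.181, 0.009], 0.18)]
top level [([0.618, 0.163, 0.144], 0.69), ([0.531, -0.178, 0.012], 0.52)]
top foot_tip [([0.531, -0.179, 0.01], 0.48)]
top wedge_mid [([0.529, -0.179, 0.011], 0.75), ([0.555, -0.044, 0.015], 0.7), ([0.58, -0.435, 0.049], 0.19)]
top board_front [([0.643, 0.168, 0.074], 0.97)]
side wedge [([0.532, -0.174, 0.015], 0.57), ([0.557, -0.058, 0.008], 0.48)]
side board [([0.661, 0.264, 0.069], 0.81)]
side level [([0.626, 0.173, 0.14], 0.78)]
side foot_tip [([0.532, -0.173, 0.013], 0.75)]
side wedge_mid [([0.528, -0.176, 0.011], 0.66), ([0.554, -0.058, 0.016], 0.47), ([0.543, -0.369, 0.041], 0.38)]
side board_front [([0.663, 0.262, 0.07], 0.62), ([0.388, -0.044, 0.006], 0.25)]
top 462.9325950291924 255.9356357804719 187.97613365841514 [[0.41, -0.741, 0.531, -0.472], [-0.912, -0.335, 0.237, -0.488], [0.002, -0.582, -0.814, 1.583], [0.0, 0.0, 0.0, 1.0]]
side 412.9646227100526 259.81631355551605 191.69703935133882 [[-0.999, -0.014, 0.042, 0.462], [-0.043, 0.507, -0.861, 1.051], [-0.01, -0.862, -0.507, 0.723], [0.0, 0.0, 0.0, 1.0]]
```

View pics/top.png

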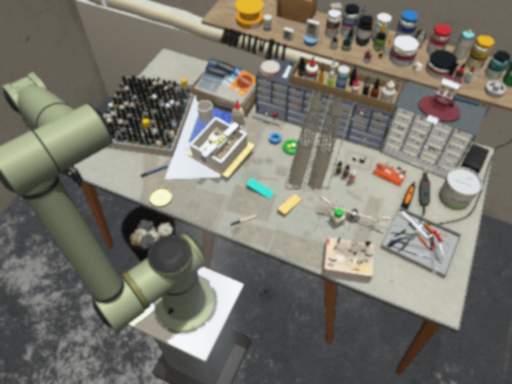

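View pics/side.png

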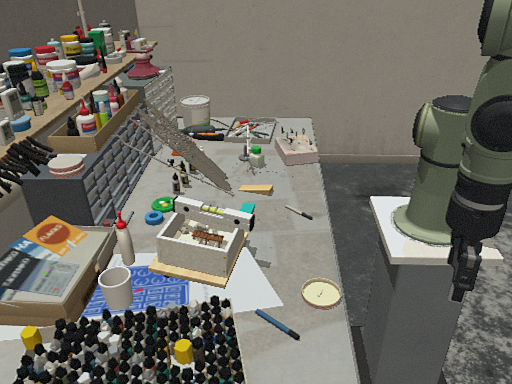

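Top view: the wooden wedge is at about (290,205), its turquoise look-alike at (260,188), and the board with the level at (222,145). The side view shows the level at (215,213) lying across the frame. I'll enlarge both for orientation.

Run:
```python
import cv2,numpy as np
a=cv2.imread("pics/top.png")[110:235,170:320]; b=cv2.imread("pics/side.png")[175:290,140:290]
A=cv2.resize(a,None,fx=5,fy=5,interpolation=cv2.INTER_CUBIC)[:300*2]
cv2.imwrite("pics/topc.png",A[:600])
```

```text
(no output)
```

View pics/topc.png

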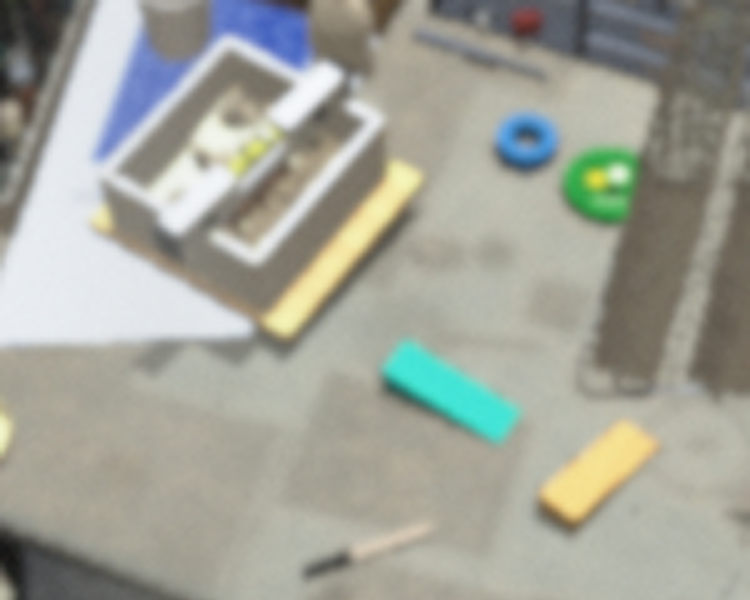

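```bash
cat > h.py <<'E'
from station import sensors, cams, spotter
import cv2, numpy as np
from scipy.spatial.transform import Rotation as R
def px2w(m,u,v,z):
    T=np.linalg.inv(m['camera_from_world']); d=T[:3,:3]@[(u-m['cx'])/m['fx'],(v-m['cy'])/m['fy'],1]
    o=T[:3,3]; return o+d*(z-o[2])/d[2]
def w2px(m,p):
    q=m['camera_from_world']@np.r_[p,1]; return np.array([m['fx']*q[0]/q[2]+m['cx'],m['fy']*q[1]/q[2]+m['cy']])
def rot(): return R.from_quat(np.roll(sensors.read_state()['tool_rot'],-1))
E
python3 - <<'E'
from h import *
m=cams.camera_model("top")
for n,u,v,z in [("w butt L top",542,495,.023),("w butt R top",577,520,.023),("thin R",657,440,.0015),("thin L",622,422,.0015),
 ("plate FR",283,333,.018),("plate BR",420,178,.043),("plate FL",92,222,.018),("lev front",180,222,.155),("lev back",328,78,.175)]:
    print(n,np.round(px2w(m,170+u/5,110+v/5,z),3))
E
```

```text
w butt L top [ 0.49  -0.159  0.023]
w butt R top [ 0.479 -0.193  0.023]
thin R [ 0.592 -0.22   0.002]
thin L [ 0.597 -0.187  0.002]
plate FR [0.553 0.105 0.018]
plate BR [0.738 0.062 0.043]
plate FL [0.593 0.311 0.018]
lev front [0.529 0.177 0.155]
lev back [0.702 0.129 0.175]
```

The wedge's butt is at lower left (about (0.485,-0.176)). Its thin end points to +x with yaw ≈ -14°, and the board's yaw is ≈ -12°, so hardly any turn is needed. I'll approach tilted 45° to stay clear of the level.

```bash
cat >> h.py <<'E'
def goal_rot(yaw,tilt):  # tool y along yaw+90deg, z leaning forward by tilt from down
    f=np.array([np.cos(yaw),np.sin(yaw),0]); u=np.array([0,0,1.])
    z=np.sin(tilt)*f-np.cos(tilt)*u; y=np.array([-f[1],f[0],0]); x=np.cross(y,z)
    return R.from_matrix(np.c_[x,y,z])
def delta(p,Rg):
    s=sensors.read_state(); R0=rot()
    print("clock",s['clock'],"delta",np.round((R0.inv()*Rg).as_rotvec(),3).tolist(),np.round(100*R0.inv().apply(np.array(p)-s['tcp_pos']),2).tolist())
E
python3 - <<'E'
from h import *
delta([.42,-.16,.11],goal_rot(np.radians(-14),np.radians(45)))
E
```

```text
clock 0.7 delta [-0.026, -0.785, -0.062] [-44.88, -57.44, 12.13]
```

Emit:
jog_arm(
  deltas=[
    [0, 0, -0.06, -22, -28, 2, 8.5],
    [0, 0, -0.06, -22, -28, 2, 8.5],
    [0, 0, -0.06, -22, -28, 2, 8.5],
    [0, 0, -0.06, -22, -28, 2, 8.5],
    [0, 0, -0.06, -22, -28, 2, 8.5],
    [-0.026, -0.785, -0.062, -44.9, -57.4, 12.1, 8.5],
    [-0.026, -0.785, -0.062, -44.9, -57.4, 12.1, 8.5],
    [-0.026, -0.785, -0.062, -44.9, -57.4, 12.1, 8.5],
    [-0.026, -0.785, -0.062, -44.9, -57.4, 12.1, 8.5],
    [-0.026, -0.785, -0.062, -44.9, -57.4, 12.1, 8.5],
    [-0.026, -0.785, -0.062, -44.9, -57.4, 12.1, 8.5],
    [-0.026, -0.785, -0.062, -44.9, -57.4, 12.1, 8.5],
  ],
  grip_force=30,
)

```text
clock: 1.9
tcp_pos: [0.3919, 0.0152, 0.2018]
tool_rot: [0.368, 0.114, 0.921, -0.048]
ft_force: [0.6, 0.5, -1.3]
opening: 0.0852
grasp_force: 0.0
```

Run:
```python
from h import *
print(sensors.read_state()['joint_pos'])
delta([.42,-.16,.11],goal_rot(np.radians(-14),np.radians(45)))
```

```text
[-0.0314165  -0.38569382 -1.29457147 -0.08707305 -0.15243997  0.15494249]
clock 1.9 delta [-0.006, -0.024, 0.001] [1.3, -16.25, 11.55]
```

Emit:
jog_arm(
  deltas=[
    [0, -0.024, 0, 1.3, -16.2, 11.5, 8.5],
    [0, -0.024, 0, 1.3, -16.2, 11.5, 8.5],
    [0, -0.024, 0, 1.3, -16.2, 11.5, 8.5],
    [0, -0.024, 0, 1.3, -16.2, 11.5, 8.5],
    [0, -0.024, 0, 1.3, -16.2, 11.5, 8.5],
    [0, -0.024, 0, 1.3, -16.2, 11.5, 8.5],
    [0, -0.024, 0, 1.3, -16.2, 11.5, 8.5],
  ],
)

```text
clock: 2.6
tcp_pos: [0.4355, -0.1742, 0.1244]
tool_rot: [0.359, 0.115, 0.925, -0.042]
ft_force: [-0.1, 0.4, 0.8]
opening: 0.085
grasp_force: 0.0
```

Run:
```python
from h import *
s=sensors.read_state();print(s['joint_pos'])
a=cams.grab_frame("wrist");m=cams.camera_model("wrist");cv2.imwrite("pics/w1.png",a[:,:,::-1])
np.save("m1.npy",np.array([m['fx'],m['fy'],m['cx'],m['cy']]));np.save("T1.npy",m['camera_from_world'])
print(np.round(np.linalg.inv(m['camera_from_world'])[:3,3],3))
for t in("wedge","wedge_mid"):print([(np.round(q['at'],3).tolist(),round(q['confidence'],2)) for q in spotter.spot_in("wrist",t)])
delta([.502,-.18,.010],goal_rot(np.radians(-14),np.radians(45)))
```

```text
[-0.76662264  0.06344736 -1.29572776 -0.45636453  0.34621083 -0.39856003]
[ 0.291 -0.137  0.181]
[([0.501, -0.181, 0.016], 0.77), ([0.548, -0.032, 0.01], 0.55), ([0.421, -0.383, 0.021], 0.45), ([0.704, 0.074, 0.037], 0.38)]
[([0.499, -0.179, 0.008], 0.76), ([0.548, -0.032, 0.012], 0.6)]
clock 2.75 delta [0.004, -0.041, 0.001] [3.12, 0.85, 12.99]
```

View pics/w1.png

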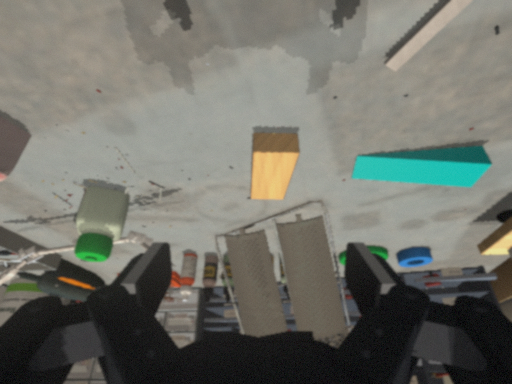

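The wrist view shows the wooden wedge with its dark butt face at (254–299, 132–152) and its thin end at (251–285, 198). The turquoise one is off to the right, and the fingers straddle column ~258.

Run:
```python
from h import *
f=np.load("m1.npy");m=dict(fx=f[0],fy=f[1],cx=f[2],cy=f[3],camera_from_world=np.load("T1.npy"))
for n,u,v,z in [("buttTop",252,152,.023),("buttTop",297,153,.023),("buttBot",254,133,0),("buttBot",299,133,0),("thin",251,198,.0015),("thin",285,199,.0015)]:
    print(n,np.round(px2w(m,u,v,z),4))
```

```text
buttTop [ 0.4784 -0.1878  0.023 ]
buttTop [ 0.4891 -0.1514  0.023 ]
buttBot [ 0.4807 -0.1867  0.    ]
buttBot [ 0.4905 -0.1481  0.    ]
thin [ 0.5874 -0.2182  0.0015]
thin [ 0.6    -0.1789  0.0015]
```

Run:
```python
from h import *
Rg=goal_rot(np.radians(-15),np.radians(45))
delta([.490,-.174,.035],Rg)
delta([.502,-.177,.010],Rg)
```

```text
clock 2.75 delta [0.016, -0.041, 0.014] [2.39, 1.15, 10.27]
clock 2.75 delta [0.016, -0.041, 0.014] [3.18, 1.14, 12.95]
```

Emit:
jog_arm(
  deltas=[
    [0.016, -0.041, 0.014, 2.4, 1.15, 10.3, 8.5],
    [0.016, -0.041, 0.014, 2.4, 1.15, 10.3, 8.5],
    [0.016, -0.041, 0.014, 2.4, 1.15, 10.3, 8.5],
    [0.016, -0.041, 0.014, 2.4, 1.15, 10.3, 8.5],
    [0.016, -0.041, 0.014, 2.4, 1.15, 10.3, 8.5],
  ],
)

```text
clock: 3.25
tcp_pos: [0.4963, -0.1767, 0.0346]
tool_rot: [0.375, 0.121, 0.918, -0.047]
ft_force: [0.0, -0.6, 0.8]
opening: 0.0844
grasp_force: 0.0
```

Run:
```python
from h import *
Rg=goal_rot(np.radians(-15),np.radians(45))
print(sensors.read_state()['joint_pos'])
delta([.502,-.177,.010],Rg)
```

```text
[-0.63487835  0.55091629 -1.2963752  -1.01452326  0.26150119 -0.27221994]
clock 3.25 delta [0.004, -0.011, -0.001] [1.32, 0.11, 2.15]
```

Emit:
jog_arm(
  deltas=[
    [0, 0, 0, 1.3, 0.1, 2.1, 8.5],
    [0, 0, 0, 1.3, 0.1, 2.1, 8.5],
    [0, 0, 0, 1.3, 0.1, 2.1, 8.5],
  ],
)

```text
clock: 3.55
tcp_pos: [0.5026, -0.1793, 0.0132]
tool_rot: [0.377, 0.121, 0.917, -0.049]
ft_force: [0.0, -0.0, -0.4]
opening: 0.0849
grasp_force: 0.0
```

Run:
```python
from h import *
Rg=goal_rot(np.radians(-15),np.radians(45))
s=sensors.read_state();print(s['joint_pos'],np.degrees(rot().as_matrix()[:,2]*0),rot().as_matrix()[:,2])
delta([.502,-.177,.010],Rg)
```

```text
[-0.6279165   0.64872579 -1.28926392 -1.11236558  0.25512639 -0.26495815] [ 0. -0. -0.] [ 0.67924686 -0.18123205 -0.71118116]
clock 3.55 delta [0.001, -0.006, -0.001] [0.31, 0.2, 0.15]
```

Emit:
jog_arm(
  deltas=[
    [0, 0, 0, 0.25, 0.2, 0.2, 8.5],
    [0, 0, 0, 0.25, 0.2, 0.2, 8.5],
    [0, 0, 0, 0.25, 0.2, 0.2, 3.5],
    [0, 0, 0, 0.25, 0.2, 0.2, 3.5],
    [0, 0, 0, 0.25, 0.2, 0.2, 3.5],
    [0, 0, 0, 0.25, 0.2, 0.2, 3.5],
    [0, 0, 0, 0.25, 0.2, 0.2, 3.5],
    [0, 0, 0, 0.25, 0.2, 0.2, 3.5],
  ],
  grip_force=40,
)

```text
clock: 4.35
tcp_pos: [0.5024, -0.1771, 0.0078]
tool_rot: [0.376, 0.122, 0.917, -0.049]
ft_force: [-2.3, 0.3, 7.0]
opening: 0.0391
grasp_force: 40.7
```

Run:
```python
from h import *
yaw=np.radians(-12)
Rg=goal_rot(np.radians(-15),np.radians(45))
s=sensors.read_state();print(s['joint_pos'],s['tcp_pos'],s['grasp_force'],s['opening'])
delta(s['tcp_pos']+[0,0,.09],Rg)
```

```text
[-0.62244566  0.6706753  -1.29118485 -1.13523274  0.25127345 -0.26038307] [ 0.50243839 -0.17705251  0.00780603] 40.70749302394688 0.03911960350329805
clock 4.35 delta [0.001, -0.008, -0.002] [-6.31, 0.02, -6.41]
```

Run:
```python
from h import *
Rg=goal_rot(np.radians(-13),np.radians(45))
for p in ([.48,-.14,.20],[.43,.08,.20],[.43,.238,.12]): delta(p,Rg)
```

```text
clock 4.35 delta [-0.023, -0.008, -0.027] [-11.25, 3.04, -15.88]
clock 4.35 delta [-0.023, -0.008, -0.027] [-3.71, 22.99, -23.25]
clock 4.35 delta [-0.023, -0.008, -0.027] [4.85, 38.23, -20.4]
```

Emit:
jog_arm(
  deltas=[
    [0, 0, 0, -1.4, 0, -1.4, 3.5],
    [0, 0, 0, -6.3, 0.5, -7, 3.5],
    [0, 0, 0, -11.2, 3, -15.9, 3.5],
    [0, 0, 0, -11.2, 3, -15.9, 3.5],
    [0, 0, 0, -11.2, 3, -15.9, 3.5],
    [-0.023, -0.008, -0.027, -3.7, 23, -23.2, 3.5],
    [-0.023, -0.008, -0.027, -3.7, 23, -23.2, 3.5],
    [-0.023, -0.008, -0.027, -3.7, 23, -23.2, 3.5],
    [-0.023, -0.008, -0.027, -3.7, 23, -23.2, 3.5],
    [-0.023, -0.008, -0.027, -3.7, 23, -23.2, 3.5],
    [-0.023, -0.008, -0.027, -3.7, 23, -23.2, 3.5],
    [-0.023, -0.008, -0.027, -3.7, 23, -23.2, 3.5],
  ],
)

```text
clock: 5.55
tcp_pos: [0.4296, 0.0815, 0.1988]
tool_rot: [0.379, 0.103, 0.918, -0.043]
ft_force: [-0.3, -0.4, -0.3]
opening: 0.0392
grasp_force: 40.7
```

Run:
```python
from h import *
Rg=goal_rot(np.radians(-13),np.radians(45))
print(sensors.read_state()['joint_pos'])
for p in ([.43,.238,.12],[.43,.238,.06]): delta(p,Rg)
```

```text
[ 0.23733853 -0.19324599 -1.22322672 -0.18774016 -0.31964041  0.33713814]
clock 5.55 delta [0.002, -0.002, 0.003] [7.98, 15.28, 3.16]
clock 5.55 delta [0.002, -0.002, 0.003] [12.21, 15.29, 7.41]
```

Run:
```python
from h import *
Rg=goal_rot(np.radians(-13),np.radians(45))
for p in ([.40,.24,.10],): delta(p,Rg)
```

```text
clock 5.55 delta [0.002, -0.002, 0.003] [11.49, 14.81, 2.48]
```

Emit:
jog_arm(
  deltas=[
    [0, 0, 0, 4, 3, -1.5, 3.5],
    [0, 0, 0, 11.5, 14.8, 2.5, 3.5],
    [0, 0, 0, 11.5, 14.8, 2.5, 3.5],
    [0, 0, 0, 11.5, 14.8, 2.5, 3.5],
    [0, 0, 0, 11.5, 14.8, 2.5, 3.5],
    [0, 0, 0, 11.5, 14.8, 2.5, 3.5],
    [0, 0, 0, 11.5, 14.8, 2.5, 3.5],
  ],
)

```text
clock: 6.25
tcp_pos: [0.4022, 0.2363, 0.1006]
tool_rot: [0.38, 0.106, 0.918, -0.044]
ft_force: [0.1, -0.6, 0.2]
opening: 0.0391
grasp_force: 40.8
```

Run:
```python
from h import *
print(sensors.read_state()['joint_pos'])
a=cams.grab_frame("wrist");m=cams.camera_model("wrist");cv2.imwrite("pics/w2.png",a[:,:,::-1])
np.save("m1.npy",np.array([m['fx'],m['fy'],m['cx'],m['cy']]));np.save("T1.npy",m['camera_from_world'])
print(np.round(np.linalg.inv(m['camera_from_world'])[:3,3],3))
for t in("foot_tip","board_front","level_mid"):print(t,[(np.round(q['at'],3).tolist(),round(q['confidence'],2)) for q in spotter.spot_in("wrist",t)])
```

```text
[ 0.76058707  0.27389886 -1.11317744 -0.31600754 -0.63316837  0.82472614]
[0.255 0.272 0.151]
foot_tip [([0.577, 0.203, 0.003], 0.56)]
board_front [([0.365, 0.314, 0.004], 0.73), ([0.571, 0.204, 0.089], 0.59)]
level_mid [([0.525, 0.194, 0.123], 0.96)]
```

View pics/w2.png

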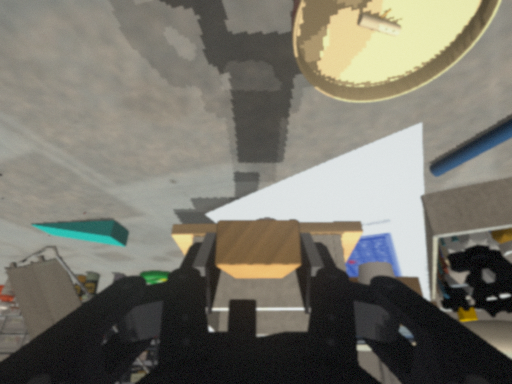

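The wrist view shows the wedge held straight, with its butt at (217–301, 221–277). The board's front edge runs from (173,224) to (361,222) behind it, and the jar lid is at (395,45).

Run:
```python
from h import *
f=np.load("m1.npy");m=dict(fx=f[0],fy=f[1],cx=f[2],cy=f[3],camera_from_world=np.load("T1.npy"))
for n,u,v,z in [("plFR",173,224,.016),("plFL",361,222,.016),("lidL",294,40,.014),("lidfar",375,102,.0)]:
    print(n,np.round(px2w(m,u,v,z),4))
s=sensors.read_state();print(rot().as_matrix().round(3).tolist())
print(w2px(m,[.5725,.206,.016]))
```

```text
plFR [0.5433 0.1024 0.016 ]
plFL [0.5882 0.3156 0.016 ]
lidL [0.3483 0.2685 0.014 ]
lidfar [0.4153 0.316  0.    ]
[[-0.687, 0.228, 0.69], [0.162, 0.974, -0.16], [-0.708, 0.002, -0.706]]
[265.04756711 225.423465  ]
```

Run:
```python
from h import *
y=np.radians(-12);Rg=goal_rot(y,np.radians(45)); d=np.array([np.cos(y),np.sin(y)])
E=np.array([.569,.2085])
for s,z in ((.125,.03),(.125,.0095)): p=np.r_[E-s*d,z];print(p);delta(p,Rg)
```

```text
[0.44673155 0.23448896 0.03      ]
clock 6.45 delta [-0.013, 0.001, -0.016] [1.99, 0.7, 8.19]
[0.44673155 0.23448896 0.0095    ]
clock 6.45 delta [-0.013, 0.001, -0.016] [3.44, 0.69, 9.64]
```

Emit:
jog_arm(
  deltas=[
    [-0.013, 0, -0.016, 2, 0.7, 8.2, 3.5],
    [-0.013, 0, -0.016, 2, 0.7, 8.2, 3.5],
    [-0.013, 0, -0.016, 2, 0.7, 8.2, 3.5],
    [-0.013, 0, -0.016, 2.7, 0.7, 8.9, 3.5],
    [-0.013, 0, -0.016, 3.4, 0.7, 9.6, 3.5],
    [-0.013, 0, -0.016, 3.4, 0.7, 9.6, 3.5],
  ],
)

```text
clock: 7.05
tcp_pos: [0.4455, 0.2351, 0.0093]
tool_rot: [0.38, 0.095, 0.919, -0.041]
ft_force: [0.0, 0.5, 0.1]
opening: 0.039
grasp_force: 40.8
```

Run:
```python
from h import *
y=np.radians(-12);Rg=goal_rot(y,np.radians(45)); d=np.array([np.cos(y),np.sin(y)])
E=np.array([.569,.2085])
print(sensors.read_state()['joint_pos'])
for s,z in ((.125,.008),(.07,.008),(.05,.008),(.027,.008)): p=np.r_[E-s*d,z];delta(p,Rg)
a=cams.grab_frame("top");cv2.imwrite("pics/t2.png",a[:,:,::-1]); b=cams.grab_frame("side");cv2.imwrite("pics/s2.png",b[:,:,::-1])
A=cv2.resize(a[110:210,160:290],None,fx=5,fy=5,interpolation=cv2.INTER_CUBIC)[:,:,::-1]
m=cams.camera_model("side")
for p in [[.569,.2085,.016]]: print(w2px(m,p))
c=w2px(m,[.55,.2,.08]).astype(int)
B=cv2.resize(b[c[1]-55:c[1]+45,c[0]-75:c[0]+75],None,fx=5,fy=5,interpolation=cv2.INTER_CUBIC)[:,:,::-1];print(c)
cv2.imwrite("pics/s2c.png",B)
```

```text
[ 0.66821574  0.59785271 -1.13299737 -0.72802297 -0.57489504  0.70236799]
clock 7.05 delta [-0.0, -0.001, 0.003] [-0.0, -0.04, 0.19]
clock 7.05 delta [-0.0, -0.001, 0.003] [-3.89, -0.05, 4.07]
clock 7.05 delta [-0.0, -0.001, 0.003] [-5.31, -0.05, 5.49]
clock 7.05 delta [-0.0, -0.001, 0.003] [-6.94, -0.06, 7.11]
[235.70794364 260.10958677]
[242 238]
```

View pics/s2c.png

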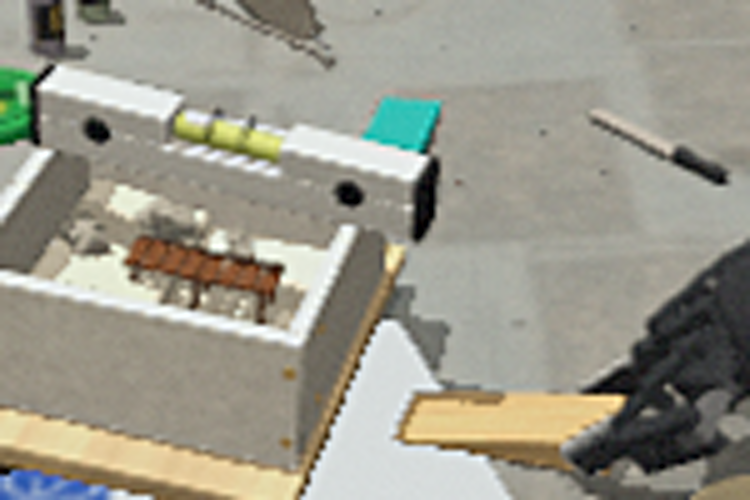

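The side view shows the wedge flat in front of the board's front edge, lined up with the foot, its thin end at (400,437). The vial is at (175–282, 110–160). Now I'll slide it in slowly.

Emit:
jog_arm(
  deltas=[
    [0, 0, 0, -2.38, 0, 2.56, 3.5],
    [0, 0, 0, -3.09, 0, 3.27, 3.5],
    [0, 0, 0, -3.45, 0, 3.63, 3.5],
    [0, 0, 0, -3.8, 0, 3.98, 3.5],
    [0, 0, 0, -4.15, 0, 4.33, 3.5],
    [0, 0, 0, -4.5, 0, 4.68, 3.5],
    [0, 0, 0, -4.86, 0, 5.04, 3.5],
    [0, 0, 0, -5.2, 0, 5.4, 3.5],
    [0, 0, 0, -5.55, 0, 5.75, 3.5],
    [0, 0, 0, -5.92, 0, 6.1, 3.5],
    [0, 0, 0, -5.92, 0, 6.1, 3.5],
  ],
)

```text
clock: 8.25
tcp_pos: [0.5283, 0.2182, 0.008]
tool_rot: [0.38, 0.095, 0.919, -0.04]
ft_force: [-3.9, 0.6, 3.1]
opening: 0.0392
grasp_force: 41.5
```

```bash
cat > bub.py <<'E'
import sys
from h import *
o=[cv2.resize(cv2.imread("pics/%s.png"%n)[195:240,170:255],None,fx=8,fy=8,interpolation=cv2.INTER_CUBIC)[:290] for n in sys.argv[2:]]
cv2.imwrite("pics/"+sys.argv[1]+".png",np.vstack(o))
E
python3 - <<'E'
from h import *
s=sensors.read_state();y=np.radians(-12);d=np.array([np.cos(y),np.sin(y)])
print("s",(s['tcp_pos'][:2]-[.569,.2085])@d, s['tcp_pos'],s['ft_force'])
b=cams.grab_frame("side");cv2.imwrite("pics/s3.png",b[:,:,::-1])
E
python3 bub.py b1 side s3
```

```text
s -0.04179782820766338 [0.52832202 0.2181616  0.00796309] [-3.94728993  0.59598782  3.079715  ]
```

View pics/b1.png

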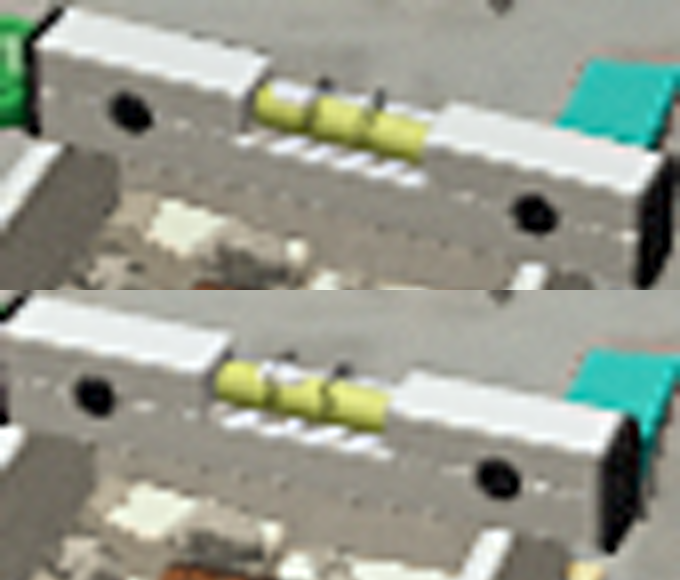

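The bubble has moved towards the centre, but it's still at the back: about (283,370) against marks near 278 and 336. Pushing on.

Emit:
jog_arm(
  deltas=[
    [0, 0, 0, -0.28, 0, 0.28, 3.5],
    [0, 0, 0, -0.57, 0, 0.57, 3.5],
    [0, 0, 0, -0.57, 0, 0.57, 3.5],
    [0, 0, 0, -0.57, 0, 0.57, 3.5],
    [0, 0, 0, -0.57, 0, 0.57, 3.5],
    [0, 0, 0, -0.57, 0, 0.57, 3.5],
    [0, 0, 0, -0.57, 0, 0.57, 3.5],
    [0, 0, 0, -0.57, 0, 0.57, 3.5],
    [0, 0, 0, -0.57, 0, 0.57, 3.5],
  ],
)

```text
clock: 9.2
tcp_pos: [0.5364, 0.2166, 0.008]
tool_rot: [0.381, 0.095, 0.919, -0.04]
ft_force: [-6.0, 0.5, 5.4]
opening: 0.0388
grasp_force: 41.8
```

Run:
```python
from h import *
s=sensors.read_state();y=np.radians(-12);d=np.array([np.cos(y),np.sin(y)])
print("s",(s['tcp_pos'][:2]-[.569,.2085])@d, s['tcp_pos'],s['ft_force'])
b=cams.grab_frame("side");cv2.imwrite("pics/s4.png",b[:,:,::-1])
for t in("bubble","level_mid","level"):print(t,[(np.round(q['at'],3).tolist(),round(q['confidence'],2)) for q in spotter.spot_in("side",t)][:2])
# Vial grid: blue channel and red
for n in("side","s4"):
  i=cv2.imread("pics/%s.png"%n); r=slice(203,216); c=slice(196,226)
  print(n);print(i[r,c,0])
```

```text
s -0.033608412379106556 [0.53636069 0.21659166 0.00796486] [-5.95452018  0.45051643  5.42048931]
bubble []
level_mid [([0.639, 0.173, 0.146], 0.77)]
level [([0.638, 0.171, 0.145], 0.8), ([0.67, 0.258, 0.075], 0.6)]
side
[[227 228 227 229 232 241 210 140 133 138 143 138 142 142 141 143 140 142
  140 146 152 155 154 156 159 157 156 154 156 156]
 [228 228 227 229 235 228 155 103 127 137 127 132 139 143 114 132 142 139
  139 143 151 157 157 157 159 154 149 147 154 158]
 [240 239 236 236 232 178  82 120 202 218 194 161 150 112  54  96 132 134
  139 146 155 159 158 159 159 155 149 143 150 151]
 [161 158 191 236 191 100  95 114 228 247 246 248 225 164 130 137 164 146
  133 142 151 102 142 159 156 150 148 144 146 151]
 [117 117 136 161 125  75  97 106 151 181 201 222 180 124 118 143 171 203
  220 229 157  88 140 155 151 148 145 142 139 139]
 [131 126 125 132  99  76  81  94 100 110 124 132  96  73 122 134 135 140
  151 154 124  85 220 230 219 187 169 145 132 170]
 [124 125 129 133 102  70  51  62  68  79  87  83  51  66 105 125 127 132
  123  93  81  99 145 162 160 197 234 240 209 222]
 [128
[... 1674 characters left out ...]
 32  33  41  61  70  75
   83  88  91 138 160 161 162 179 193 229 242 248]
 [138 168 199 242 255 244 239 197 164 190 224 236 229 161  82  55  41  43
   45  48  53 122 131 122 123 127 139 151 161 163]
 [127 138 145 168 172 155 171 199 239 255 245 238 204 168 162 163 169 149
  146  95  45  96 128 133 129 131 127 128 126 122]
 [135 137 134 133 129 123 132 146 167 170 162 168 195 240 255 242 233 180
  159 162 220 193 136 124 130 131 132 133 131 134]
 [132 138 135 136 137 138 133 133 131 129 124 129 149 168 173 163 173 192
  239 254 247 217 162 126 127 128 129 129 126 129]
 [134 135 135 133 137 131 135 138 135 136 135 133 135 127 128 128 133 144
  168 170 164 162 158 146 141 129 130 136 133 128]]
```

Emit:
jog_arm(
  deltas=[
    [0, 0, 0, -0.35, 0, 0.35, 3.5],
    [0, 0, 0, -0.35, 0, 0.35, 3.5],
    [0, 0, 0, -0.35, 0, 0.35, 3.5],
    [0, 0, 0, -0.35, 0, 0.35, 5],
    [0, 0, 0, -0.35, 0, 0.35, 6],
    [0, 0, 0, -0.35, 0, 0.35, 6],
    [0, 0, 0, -0.35, 0, 0.35, 6],
  ],
)

```text
clock: 10.1
tcp_pos: [0.5419, 0.2153, 0.0072]
tool_rot: [0.38, 0.095, 0.919, -0.041]
ft_force: [-0.1, -0.2, 0.5]
opening: 0.0598
grasp_force: 0.0
```

Run:
```python
from h import *
s=sensors.read_state();y=np.radians(-12);d=np.array([np.cos(y),np.sin(y)])
print("s",(s['tcp_pos'][:2]-[.569,.2085])@d, s['joint_pos'])
m=cams.camera_model("wrist");T=np.linalg.inv(m['camera_from_world']);R0=rot().as_matrix()
Rc=R0.T@T[:3,:3]; tc=R0.T@(T[:3,3]-s['tcp_pos']); print("cam in tool",Rc.round(3).tolist(),tc.round(3),m['fx'])
# viewing poses: tool yaw -12, tilt t, TCP p; where does level_mid (.63,.16,.175) project
for tilt in (0,15,30,45):
  for p in ([.45,.20,.26],[.43,.21,.30],[.47,.2,.30],[.50,.19,.32]):
    Rg=goal_rot(y,np.radians(tilt)).as_matrix(); q=Rc.T@(Rg.T@(np.array([.63,.16,.175])-p)-tc)
    print(tilt,p,(q[:2]/q[2]*m['fx']+[m['cx'],m['cy']]).round(),q[2].round(3))
```

```text
s -0.027906842027853273 [ 0.4887941   0.63109318 -1.01388548 -0.72754329 -0.47166866  0.53246311]
cam in tool [[-0.001, -0.96, -0.28], [1.0, -0.001, -0.0], [0.0, -0.28, 0.96]] [ 0.072  0.001 -0.142] 295.4904892741076
0 [0.45, 0.2, 0.26] [256. 380.] 0.29
0 [0.43, 0.21, 0.3] [251. 363.] 0.334
0 [0.47, 0.2, 0.3] [252. 333.] 0.323
0 [0.5, 0.19, 0.32] [255. 297.] 0.333
15 [0.45, 0.2, 0.26] [256. 324.] 0.325
15 [0.43, 0.21, 0.3] [252. 306.] 0.37
15 [0.47, 0.2, 0.3] [252. 283.] 0.349
15 [0.5, 0.19, 0.32] [255. 251.] 0.35
30 [0.45, 0.2, 0.26] [256. 274.] 0.349
30 [0.43, 0.21, 0.3] [252. 255.] 0.392
30 [0.47, 0.2, 0.3] [252. 237.] 0.362
30 [0.5, 0.19, 0.32] [255. 208.] 0.353
45 [0.45, 0.2, 0.26] [256. 229.] 0.359
45 [0.43, 0.21, 0.3] [252. 208.] 0.397
45 [0.47, 0.2, 0.3] [252. 193.] 0.361
45 [0.5, 0.19, 0.32] [255. 165.] 0.343
```

Run:
```python
from h import *
y=np.radians(-12)
delta([.62,.165,.265],goal_rot(y,0))
```

```text
clock 10.1 delta [-0.001, 0.785, 0.003] [-24.35, -3.38, -12.09]
```

Emit:
jog_arm(
  deltas=[
    [0, 0, 0, 0, 0, -3, 6],
    [0, 0, 0, 0, 0, -8, 6],
    [0, 0, 0, 0, 0, -12, 6],
    [0, 0, 0, -14.8, 0, -26.8, 8.5],
    [0, 0, 0, -14.8, 0, -26.8, 8.5],
    [0, 0, 0, -14.8, 0, -26.8, 8.5],
    [0, 0, 0, -14.8, 0, -26.8, 8.5],
    [0, 0, 0, -14.8, 0, -26.8, 8.5],
    [0, 0, 0, -14.8, 0, -26.8, 8.5],
  ],
)

```text
clock: 11.0
tcp_pos: [0.4601, 0.2342, 0.3043]
tool_rot: [0.382, 0.096, 0.918, -0.039]
ft_force: [-0.5, -0.8, -0.9]
opening: 0.085
grasp_force: 0.0
```

Run:
```python
from h import *
y=np.radians(-12)
delta([.62,.165,.265],goal_rot(y,0))
```

```text
clock 11.0 delta [0.003, 0.789, 0.002] [-9.26, -3.49, 14.87]
```

Emit:
jog_arm(
  deltas=[
    [0, 0.15, 0, -2, -0.7, 2.5, 8.5],
    [0, 0.3, 0, -4, -1.4, 5, 8.5],
    [0, 0.45, 0, -6, -2, 8, 8.5],
    [0, 0.6, 0, -8, -3, 11.5, 8.5],
    [0, 0.79, 0, -9.3, -3.5, 14.9, 8.5],
    [0, 0.79, 0, -9.3, -3.5, 14.9, 8.5],
    [0, 0.79, 0, -9.3, -3.5, 14.9, 8.5],
    [0, 0.79, 0, -9.3, -3.5, 14.9, 8.5],
  ],
)

```text
clock: 11.8
tcp_pos: [0.6183, 0.1639, 0.2591]
tool_rot: [-0.004, 0.103, 0.995, -0.001]
ft_force: [-0.3, 1.0, 1.6]
opening: 0.0848
grasp_force: 0.0
```

Run:
```python
from h import *
print(sensors.read_state()['joint_pos'])
a=cams.grab_frame("wrist");m=cams.camera_model("wrist");cv2.imwrite("pics/w3.png",a[:,:,::-1])
c=w2px(m,[.63,.16,.175]).round().astype(int);print(c)
x0,y0=c[0]-60,c[1]-50
cv2.imwrite("pics/w3c.png",cv2.resize(a[max(0,y0):y0+100,x0:x0+120,::-1],None,fx=6,fy=6,interpolation=cv2.INTER_CUBIC));print(x0,y0)
```

```text
[ 1.44034930e-01  4.90252329e-01  1.28701019e-01  1.21807308e+00
 -4.58553907e-04  3.50803936e-01]
[255 215]
195 165
```

View pics/w3c.png

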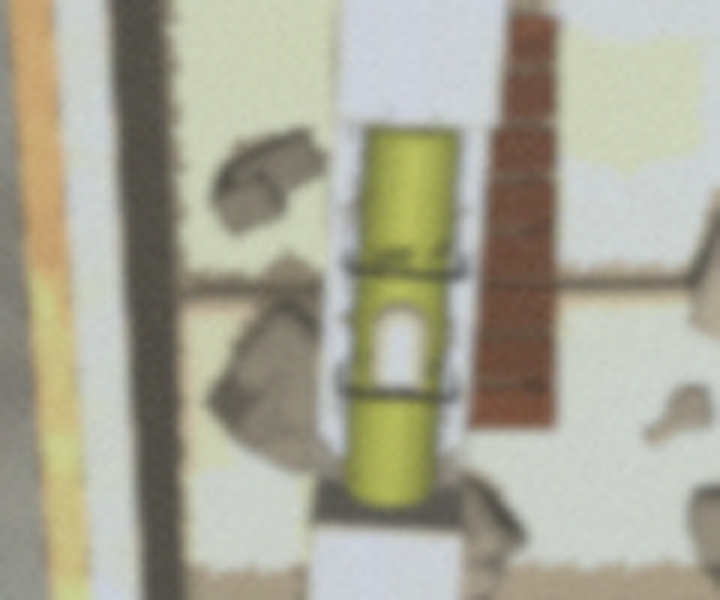

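The wrist close-up shows the marks at rows 268 and 390. The bubble starts at row ~299 and ends at the back mark (~390–400), so it's about 3 mm too far back (≈0.015 rad). That means ~10 mm more push.

Run:
```python
from h import *
y=np.radians(-12);Rg=goal_rot(y,np.radians(45))
delta([.46,.233,.30],Rg)
```

```text
clock 11.85 delta [-0.001, -0.791, 0.004] [16.89, 3.47, -3.8]
```

Emit:
jog_arm(
  deltas=[
    [0, -0.05, 0, 3, 0.6, -3.8, 8.5],
    [0, -0.2, 0, 7, 1.4, -3.8, 8.5],
    [0, -0.35, 0, 10, 2, -3.8, 8.5],
    [0, -0.5, 0, 13, 2.7, -3.8, 8.5],
    [0, -0.65, 0, 16, 3.3, -3.8, 8.5],
    [0, -0.79, 0.004, 16.9, 3.5, -3.8, 8.5],
    [0, -0.79, 0.004, 16.9, 3.5, -3.8, 8.5],
    [0, -0.79, 0.004, 16.9, 3.5, -3.8, 8.5],
  ],
)

```text
clock: 12.65
tcp_pos: [0.4587, 0.2335, 0.3018]
tool_rot: [0.381, 0.095, 0.919, -0.039]
ft_force: [0.2, -0.1, 0.8]
opening: 0.0851
grasp_force: 0.0
```

Run:
```python
from h import *
y=np.radians(-12);Rg=goal_rot(y,np.radians(45))
for p in ([.454,.234,.0915],[.537,.2163,.0085]): delta(p,Rg)
```

```text
clock 12.65 delta [0.003, 0.001, 0.001] [15.21, -0.09, 14.52]
clock 12.65 delta [0.003, 0.001, 0.001] [15.09, -0.13, 26.39]
```

Emit:
jog_arm(
  deltas=[
    [0.003, 0, 0, 15.2, -0.1, 14.5, 8.5],
    [0.003, 0, 0, 15.2, -0.1, 14.5, 8.5],
    [0.003, 0, 0, 15.2, -0.1, 14.5, 8.5],
    [0.003, 0, 0, 15.2, -0.1, 14.5, 8.5],
    [0.003, 0, 0, 15.2, -0.1, 14.5, 8.5],
    [0.003, 0, 0, 15.2, -0.1, 14.5, 8.5],
    [0.003, 0, 0, 15.1, -0.1, 19, 8.5],
    [0.003, 0, 0, 15.1, -0.1, 23, 8.5],
    [0.003, 0, 0, 15.1, -0.1, 26.3, 8.5],
    [0.003, 0, 0, 15.1, -0.1, 26.3, 8.5],
    [0.003, 0, 0, 15.1, -0.1, 26.3, 6],
  ],
)

```text
clock: 13.75
tcp_pos: [0.5409, 0.2155, 0.0095]
tool_rot: [0.381, 0.099, 0.918, -0.041]
ft_force: [-0.2, 0.6, -0.1]
opening: 0.073
grasp_force: 0.0
```

Emit:
jog_arm(
  deltas=[
    [0, 0, 0, 0, 0, 0, 3.5],
    [0, 0, 0, 0, 0, 0, 3.5],
    [0, 0, 0, 0, 0, 0, 3.5],
    [0, 0, 0, 0, 0, 0, 3.5],
  ],
)

```text
clock: 14.15
tcp_pos: [0.5387, 0.2161, 0.0098]
tool_rot: [0.382, 0.097, 0.918, -0.041]
ft_force: [-2.1, -0.4, 6.6]
opening: 0.0388
grasp_force: 39.9
```

Emit:
jog_arm(
  deltas=[
    [0, 0, 0, -0.18, 0, 0.18, 3.5],
    [0, 0, 0, -0.36, 0, 0.36, 3.5],
    [0, 0, 0, -0.54, 0, 0.54, 3.5],
    [0, 0, 0, -0.72, 0, 0.72, 3.5],
    [0, 0, 0, -0.72, 0, 0.72, 3.5],
    [0, 0, 0, -0.72, 0, 0.72, 3.5],
    [0, 0, 0, -0.72, 0, 0.72, 4.5],
    [0, 0, 0, -0.72, 0, 0.72, 6],
    [0, 0, 0, -0.72, 0, 0.72, 6],
    [0, 0, 0, -0.72, 0, 0.72, 6],
  ],
)

```text
clock: 15.15
tcp_pos: [0.5483, 0.2132, 0.0078]
tool_rot: [0.38, 0.097, 0.919, -0.042]
ft_force: [-0.0, 0.6, -0.0]
opening: 0.0596
grasp_force: 0.0
```

Emit:
jog_arm(
  deltas=[
    [0, 0, 0, 0, 0, -3, 6],
    [0, 0, 0, 0, 0, -8, 6],
    [0, 0, 0, 0, 0, -13, 6],
    [0, 0, 0, -14.8, 0, -27.5, 8.5],
    [0, 0, 0, -14.8, 0, -27.5, 8.5],
    [0, 0, 0, -14.8, 0, -27.5, 8.5],
    [0, 0, 0, -14.8, 0, -27.5, 8.5],
    [0, 0, 0, -14.8, 0, -27.5, 8.5],
    [0, 0, 0, -14.8, 0, -27.5, 8.5],
  ],
)

```text
clock: 16.05
tcp_pos: [0.4617, 0.2335, 0.3094]
tool_rot: [0.382, 0.098, 0.918, -0.04]
ft_force: [0.5, -0.4, -0.5]
opening: 0.0849
grasp_force: 0.0
```

Run:
```python
from h import *
y=np.radians(-12)
delta([.62,.165,.263],goal_rot(y,0))
```

```text
clock 16.05 delta [-0.0, 0.788, -0.003] [-8.65, -3.36, 15.26]
```

Emit:
jog_arm(
  deltas=[
    [0, 0.15, 0, -2, -0.7, 2.5, 8.5],
    [0, 0.3, 0, -4, -1.4, 5, 8.5],
    [0, 0.45, 0, -6, -2, 8, 8.5],
    [0, 0.6, 0, -8, -3, 11.5, 8.5],
    [0, 0.79, 0, -8.6, -3.4, 15.2, 8.5],
    [0, 0.79, 0, -8.6, -3.4, 15.2, 8.5],
    [0, 0.79, 0, -8.6, -3.4, 15.2, 8.5],
    [0, 0.79, 0, -8.6, -3.4, 15.2, 8.5],
  ],
)

```text
clock: 16.85
tcp_pos: [0.6173, 0.164, 0.2578]
tool_rot: [-0.004, 0.106, 0.994, -0.002]
ft_force: [0.1, 0.3, 1.5]
opening: 0.085
grasp_force: 0.0
```

Run:
```python
from h import *
a=cams.grab_frame("wrist");m=cams.camera_model("wrist");cv2.imwrite("pics/w4.png",a[:,:,::-1])
c=w2px(m,[.63,.16,.175]).round().astype(int)
x0,y0=c[0]-60,c[1]-50
A=cv2.resize(a[y0+10:y0+90,x0+30:x0+110,::-1],None,fx=7,fy=7,interpolation=cv2.INTER_CUBIC)
cv2.imwrite("pics/w4c.png",A)
```

```text
(no output)
```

View pics/w4c.png

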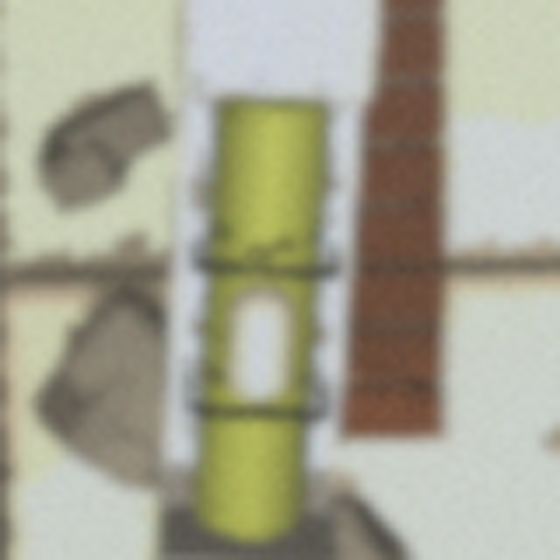

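The marks are at rows 267 and 409, and the bubble now spans ~290–403, about 1.3 mm too far back. That's less progress than I expected, so I'm checking whether the board has slid.

Run:
```python
from h import *
m=cams.camera_model("wrist");s=sensors.read_state()
c=w2px(m,[.63,.16,.175]).round().astype(int);x0,y0=c-[60,50]
print("marks now",px2w(m,x0+30+265/7,y0+10+338/7,.177))
T=np.linalg.inv(m['camera_from_world']);R0=rot().as_matrix();Rc=R0.T@T[:3,:3];tc=R0.T@(T[:3,3]-s['tcp_pos'])
def mm(p,q):
    Rt=R.from_quat(np.roll(q,-1)).as_matrix();M=np.eye(4);M[:3,:3]=Rt@Rc;M[:3,3]=np.array(p)+Rt@tc
    return dict(m,camera_from_world=np.linalg.inv(M))
m3=mm([.6183,.1639,.2591],[-.004,.103,.995,-.001])
print("marks w3",px2w(m3,195+403/6,165+330/6,.177))
b=cams.grab_frame("side");cv2.imwrite("pics/s5.png",b[:,:,::-1]);a=cams.grab_frame("top");cv2.imwrite("pics/t5.png",a[:,:,::-1])
def g(n):return cv2.imread("pics/%s.png"%n)
# local template shifts of near-plate patches in side view (plate rear-left corner, plate side edge)
ms=cams.camera_model("side");mt=cams.camera_model("top")
y=np.radians(-12);d=np.array([np.cos(y),np.sin(y),0]);l=np.array([-d[1],d[0],0]);E=np.array([.569,.2085,0])
for nm,cm,pts in (("side",ms,{"backleft":E+.2*d+.11*l+[0,0,.04],"frontleft":E+.11*l+[0,0,.02],"left mid":E+.1*d+.11*l+[0,0,.035]}),("top",mt,{"backright":E+.2*d-.11*l+[0,0,.04],"frontright":E-.11*l+[0,0,.02]})):
  for k,p in pts.items():
    u=w2px(cm,p).round().astype(int)
    old=g(nm)[u[1]-9:u[1]+10,u[0]-9:u[0]+10]; new=g({"side":"s5","top":"t5"}[nm])[u[1]-16:u[1]+17,u[0]-16:u[0]+17]
    up=lambda i:cv2.resize(i,None,fx=8,fy=8,interpolation=cv2.INTER_CUBIC)
    r=cv2.matchTemplate(up(new),up(old),cv2.TM_CCOEFF_NORMED);_,v,_,L=cv2.minMaxLoc(r)
    sh=np.array(L)/8-7; print(nm,k,u,"shift px",sh,round(v,2),"-> m",np.round(px2w(cm,*(u+sh),p[2])-px2w(cm,*u,p[2]),4))
```

```text
marks now [0.63735703 0.16499077 0.177     ]
marks w3 [0.63425225 0.16480945 0.177     ]
side backleft [145 268] shift px [-0.75  0.25] 0.92 -> m [0.0016 0.001  0.    ]
side frontleft [222 288] shift px [-3.375 -4.25 ] 0.71 -> m [ 0.01   -0.0143  0.    ]
side left mid [183 276] shift px [ 0.25 -1.25] 0.91 -> m [ 0.0003 -0.0045  0.    ]
top backright [255 146] shift px [ 1.25 -1.25] 0.99 -> m [ 0.0088 -0.002   0.    ]
top frontright [227 178] shift px [ 1.5 -2.5] 0.88 -> m [0.0145 0.0001 0.    ]
```

Emit:
jog_arm(
  deltas=[
    [0, -0.05, 0, 3, 0.6, -3.8, 8.5],
    [0, -0.2, 0, 7, 1.4, -3.8, 8.5],
    [0, -0.35, 0, 10, 2, -3.8, 8.5],
    [0, -0.5, 0, 13, 2.7, -3.8, 8.5],
    [0, -0.65, 0, 16, 3.3, -3.8, 8.5],
    [0, -0.79, 0.004, 16.9, 3.5, -3.8, 8.5],
    [0, -0.79, 0.004, 16.9, 3.5, -3.8, 8.5],
    [0, -0.79, 0.004, 16.9, 3.5, -3.8, 8.5],
  ],
)

```text
clock: 17.8
tcp_pos: [0.4586, 0.2346, 0.3004]
tool_rot: [0.381, 0.098, 0.919, -0.04]
ft_force: [0.4, -0.0, 0.5]
opening: 0.0856
grasp_force: 0.0
```

Run:
```python
from h import *
y=np.radians(-12);Rg=goal_rot(y,np.radians(45))
for p in ([.459,.232,.0935],[.5436,.2142,.0085]): delta(p,Rg)
```

```text
clock 17.8 delta [-0.002, 0.001, -0.003] [14.57, -0.26, 14.69]
clock 17.8 delta [-0.002, 0.001, -0.003] [14.47, -0.23, 26.81]
```

Emit:
jog_arm(
  deltas=[
    [0, 0, 0, 14.6, -0.2, 14.7, 8.5],
    [0, 0, 0, 14.6, -0.2, 14.7, 8.5],
    [0, 0, 0, 14.6, -0.2, 14.7, 8.5],
    [0, 0, 0, 14.6, -0.2, 14.7, 8.5],
    [0, 0, 0, 14.6, -0.2, 14.7, 8.5],
    [0, 0, 0, 14.6, -0.2, 14.7, 8.5],
    [0, 0, 0, 14.5, -0.2, 19, 8.5],
    [0, 0, 0, 14.5, -0.2, 23, 8.5],
    [0, 0, 0, 14.5, -0.2, 26.6, 8.5],
    [0, 0, 0, 14.5, -0.2, 26.6, 8.5],
    [0, 0, 0, 14.5, -0.2, 26.6, 6],
  ],
)

```text
clock: 18.9
tcp_pos: [0.5465, 0.214, 0.0118]
tool_rot: [0.382, 0.101, 0.918, -0.041]
ft_force: [-0.1, -0.3, -0.0]
opening: 0.0726
grasp_force: 0.0
```

Emit:
jog_arm(
  deltas=[
    [0, 0, 0, 0, 0, 0, 3.5],
    [0, 0, 0, 0, 0, 0, 3.5],
    [0, 0, 0, 0, 0, 0, 3.5],
    [0, 0, 0, 0, 0, 0, 3.5],
    [0, 0, 0, 0, 0, 0, 3.5],
  ],
)

```text
clock: 19.4
tcp_pos: [0.5441, 0.2144, 0.0111]
tool_rot: [0.382, 0.099, 0.918, -0.041]
ft_force: [-4.5, 0.6, 9.1]
opening: 0.0385
grasp_force: 39.3
```

Emit:
jog_arm(
  deltas=[
    [0, 0, 0, -0.14, 0, 0.14, 3.5],
    [0, 0, 0, -0.28, 0, 0.28, 3.5],
    [0, 0, 0, -0.42, 0, 0.42, 3.5],
    [0, 0, 0, -0.42, 0, 0.42, 3.5],
    [0, 0, 0, -0.42, 0, 0.42, 3.5],
  ],
)

```text
clock: 19.9
tcp_pos: [0.5489, 0.2133, 0.0111]
tool_rot: [0.382, 0.099, 0.918, -0.041]
ft_force: [-11.4, 1.9, 15.4]
opening: 0.0386
grasp_force: 40.3
```

Emit:
jog_arm(
  deltas=[
    [0, 0, 0, 0, 0, 0, 4.5],
    [0, 0, 0, 0, 0, 0, 6],
    [0, 0, 0, 0, 0, 0, 6],
    [0, 0, 0, 0, 0, -3, 6],
    [0, 0, 0, 0, 0, -8, 6],
    [0, 0, 0, 0, 0, -13, 6],
    [0, 0, 0, -14.8, 0, -27.5, 8.5],
    [0, 0, 0, -14.8, 0, -27.5, 8.5],
    [0, 0, 0, -14.8, 0, -27.5, 8.5],
    [0, 0, 0, -14.8, 0, -27.5, 8.5],
    [0, 0, 0, -14.8, 0, -27.5, 8.5],
    [0, 0, 0, -14.8, 0, -27.5, 8.5],
  ],
)

```text
clock: 21.1
tcp_pos: [0.4626, 0.2322, 0.31]
tool_rot: [0.382, 0.1, 0.918, -0.04]
ft_force: [-0.1, -0.4, -0.4]
opening: 0.085
grasp_force: 0.0
```

Run:
```python
from h import *
y=np.radians(-12)
delta([.62,.165,.263],goal_rot(y,0))
```

```text
clock 21.1 delta [-0.0, 0.788, -0.007] [-8.53, -3.2, 15.24]
```

Emit:
jog_arm(
  deltas=[
    [0, 0.15, 0, -2, -0.7, 2.5, 8.5],
    [0, 0.3, 0, -4, -1.4, 5, 8.5],
    [0, 0.45, 0, -6, -2, 8, 8.5],
    [0, 0.6, 0, -8, -3, 11.5, 8.5],
    [0, 0.79, 0, -8.5, -3.2, 15.2, 8.5],
    [0, 0.79, 0, -8.5, -3.2, 15.2, 8.5],
    [0, 0.79, 0, -8.5, -3.2, 15.2, 8.5],
    [0, 0.79, 0, -8.5, -3.2, 15.2, 8.5],
  ],
)

```text
clock: 21.9
tcp_pos: [0.6177, 0.1643, 0.2577]
tool_rot: [-0.004, 0.108, 0.994, -0.001]
ft_force: [0.0, 0.2, 0.3]
opening: 0.0848
grasp_force: 0.0
```

Run:
```python
from h import *
a=cams.grab_frame("wrist");m=cams.camera_model("wrist");cv2.imwrite("pics/w5.png",a[:,:,::-1])
c=w2px(m,[.63,.16,.175]).round().astype(int)
x0,y0=c[0]-60,c[1]-50
A=cv2.resize(a[y0+10:y0+90,x0+30:x0+80,::-1],None,fx=7,fy=7,interpolation=cv2.INTER_CUBIC)
O=cv2.resize(cv2.imread("pics/w4.png")[y0+10:y0+90,x0+30:x0+80],None,fx=7,fy=7,interpolation=cv2.INTER_CUBIC)
cv2.imwrite("pics/w5c.png",np.hstack([O,A]))
```

```text
(no output)
```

View pics/w5c.png

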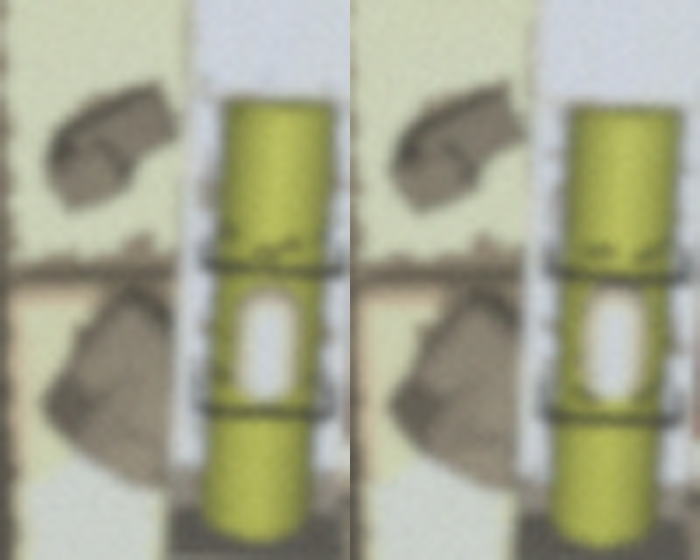

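Right half (now): marks at rows 272 and 414, bubble at 292–402, so it's between the marks and at most ~0.6 mm to the back. I'll refine that with a pixel profile and check the board's shift.

Run:
```python
from h import *
m=cams.camera_model("wrist")
c=w2px(m,[.63,.16,.175]).round().astype(int);x0,y0=c-[60,50]
i=cv2.imread("pics/w5.png").astype(float)
u=x0+30+262/7; v=y0+10+343/7
print("uv",u,v,px2w(m,u,v,.177))
ys=np.arange(v-16,v+16,.5)
# axis: col shift with row (-15px over 400/7)
prof=lambda ch,off:np.mean([cv2.remap(i[:,:,ch].astype(np.float32),(u+off+o-(ys-v)*.045).astype(np.float32)[None],ys.astype(np.float32)[None],cv2.INTER_LINEAR)[0] for o in(-1,0,1)],0)
B=prof(0,0);G=prof(1,0);G5=(prof(1,-5)+prof(1,5))/2
for k in range(0,len(ys)):print(round(ys[k]-v,1),int(B[k]),int(G[k]),int(G5[k]),end=" | ")
```

```text
uv 261.42857142857144 225.0 [0.63815833 0.16413373 0.177     ]
-16.0 92 184 150 | -15.5 92 183 146 | -15.0 92 181 141 | -14.5 90 175 135 | -14.0 88 169 128 | -13.5 86 166 127 | -13.0 85 164 126 | -12.5 86 165 128 | -12.0 87 166 130 | -11.5 83 155 126 | -11.0 80 145 121 | -10.5 76 127 112 | -10.0 73 109 103 | -9.5 82 108 107 | -9.0 91 106 111 | -8.5 109 124 121 | -8.0 127 143 131 | -7.5 142 159 136 | -7.0 157 174 142 | -6.5 168 184 143 | -6.0 179 195 144 | -5.5 188 200 145 | -5.0 196 206 147 | -4.5 201 206 148 | -4.0 205 207 150 | -3.5 206 207 151 | -3.0 207 207 152 | -2.5 207 207 153 | -2.0 208 208 154 | -1.5 207 208 154 | -1.0 207 207 153 | -0.5 207 207 153 | 0.0 208 207 152 | 0.5 207 206 151 | 1.0 205 206 150 | 1.5 206 206 150 | 2.0 207 207 149 | 2.5 206 206 149 | 3.0 206 205 148 | 3.5 205 206 148 | 4.0 205 206 148 | 4.5 204 206 145 | 5.0 204 206 142 | 5.5 198 204 136 | 6.0 193 202 129 | 6.5 179 197 126 | 7.0 165 191 124 | 7.5 143 185 126 | 8.0 121 179 128 | 8.5 105 169 127 | 9.0 89 159 127 | 9.5 80 142 116 | 10.0 72 124 106 | 10.5 72 124 107 | 11.0 72 124 108 | 11.5 78 142 120 | 12.0 85 160 133 | 12.5 86 169 140 | 13.0 88 178 147 | 13.5 87 178 148 | 14.0 87 179 149 | 14.5 88 180 150 | 15.0 90 181 151 | 15.5 89 181 151 |
```

The profile puts the bubble within ~0.5 mm of the midpoint between the marks. The wedge is released and the gripper is clear, so I'm handing in.

```bash
python3 -c "
from station import job
print(job.job_done())"
```

```text
the job is handed in; nothing more can be done
None
```

The wooden wedge is under the front foot and released, the bubble sits within about 0.5 mm of centre, and the job was handed in at about 22 s; pushing the wedge in also slid the board back by what I put at a few millimetres (measured only roughly).

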